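# Fetch the sanding block from behind the bottle, tin and jar

### The arm

A 6-joint arm with a two-finger parallel gripper is mounted at the origin on the work surface. World frame = base frame: x ahead of the robot, y to its left, z up, the work surface at z = 0. Lengths are in m, angles in rad, forces in N, time in s.
With the tool pointing down it reaches from about 0.35 to 0.975 m from the base axis. Payload 17.4 kg.
Tool frame: the origin (TCP) lies midway between the tips of the shut fingers; the grasp point (between the pads) lies 19 mm behind it; z points along the fingers, y is the line along which they close (so a half turn about z gives the same grasp; the last joint's range is limited). The gripper opens to 85 mm and grips with 20 to 120 N. Pads are 22 mm wide; open, the fingers measure 114 mm over their backs; the gripper's body (76 mm by 85 mm) begins 54 mm behind the grasp point. The pads swing forward as they close: fully open they stand 13 mm farther back than shut.
Start: joints at [1.303, 0.116, 1.442, -0, 1.584, -0.038], TCP at [0.154, 0.657, 0.231] pointing down, gripper open.
Joint ranges: [-2.83, 2.83], [-0.83, 2.19], [0.07, 2.5], [-1.14, 4.28], [0.01, 3], [-2.97, 2.97]. Speed limits (rad/s): [1.89, 1.89, 2.22, 3.14, 3.14, 3.14].

### API

Orientations are given as a unit quaternion [x, y, z, w].
In Python, from rig import monitor, eyes, ticket gives the robot as it stands. The module is installed in compiled form; this text tells all that it offers.
- The arm moves only by the shell command python3 -m creep 'ROWS' [OPENING] [FORCE]. ROWS is JSON, a list of rows, each a list of 2 entries, a list of its own where there are three numbers: the shift along the world's x, y, z in mm, then the turn, a rotation vector about the world's x, y, z in degrees. In form: [[[tx, ty, tz], [wx, wy, wz]], ...]. A call has 1 to 10 rows; each row shifts and turns the commanded pose from where the row before left it; what a row does not reach is not made up. A row lasts 1/12 s, in which the tool goes at most 41.7 mm and 7.16 degrees, less where a joint would pass 70% of its speed; a pose out of reach is approached as far as the arm can. A call is refused whole if a number of a shift passes 41.7 or a number of a turn 7.16, either way. A call with a gripper value outside its range is refused whole. OPENING is the opening, from 0 (shut) to 1 (fully open), set as the call begins (- or left out, the last holds). The fingers move at their own pace and stop on an object; FORCE is the grip in N (left out, the last holds). Time passes only in rows, so rows that do not move let the fingers close. It gives the time, the measured TCP pose, the force, the opening and the grip force at its end, in the units of the state.
- monitor.read_state(): the state, without advancing time (a new reading comes with each control period).
- eyes.read_camera(name): name is "scene" or "top" or "wrist"; returns (picture, depth): 384x512x3 uint8, red, green, blue; 384x512 float32, m along the optical axis (not along the pixel's ray), 0 where there is no reading.
- eyes.camera_info(name): a dict with "mtx" (3x3 intrinsics, pixels), "world_from_camera" (4x4, takes a point from camera to world coordinates); the wrist camera has in their place "mount" (4x4, takes a point from camera to tool coordinates, whose origin is the TCP and whose axes are the flange's). Camera axes: x right, y down, z forward; pixel columns grow to the right and rows downward; lengths in m; the calibration is good to about 2 mm. A picture is of the moment at which its call begins: read the wrist's pose just before it. camera_info takes no time and is no camera call.
- ticket.sign_off(): hands the job in; it is judged then, once.
The state is a dict: "clock": time; "joint_pos": joint angles; "qd": joint speeds; "tau": joint torques, N m; "eef_pos": TCP position; "ee_rot": TCP orientation; "contact_force": force on the tool from outside, world axes, zero at the start; "wrist_torque": the same for the moment, N m; "grip_width": finger opening in m; "grip_force": force on a finger pad.
Only numpy, scipy, OpenCV 4.12 (cv2) and the standard library are available. Lean on these libraries where they do the work, as an engineer would, in place of code of your own. Each camera call takes 0.05 s, during which the arm holds its last target. There are 200 camera calls.

### The job

The cork sanding block lies at the back of the plywood caddy behind a row of three tall containers. Stand all three containers (glue bottle, nail tin, screw jar) upright in the steel side tray, and while they all stand there take out the sanding block and lay it flat, sole down, on the middle of the pine panel, lengthwise along the panel. Then put each container back upright on the very spot in the caddy where it stood at first, without tipping any of them over and without disturbing the wax tin and the bearing in the caddy.

Things in the scene. Friction and masses are not known exactly. Their poses are not given: they have to be found in the camera images.
- caddy: Plywood tray fixed to the bench, 180 mm (its x) by 256 mm (its y) by 22 mm high, walls and floor 6 mm thick. Origin: centre of its underside; x to its back, away from the robot, z up. The containers stand in a row along y, in any order, 64 mm apart, about 55 mm before its centre; the sanding block lies about 12 mm behind them, its length along y. Wax tin and bearing: in the back corners.
- side_tray: Bare steel tray with a low rim, fixed to the bench, to the left or right of the caddy (opposite the panel), 250 mm (its x) by 120 mm (its y) by 14 mm high, walls and floor 3 mm thick (inner floor 3 mm above the origin). Empty at the start; room for the three containers in a row along its x. Origin: centre of its underside, z up.
- panel: Plain flat pine panel without a rim, fixed to the bench on the other side of the caddy, 230 mm (its x) by 115 mm (its y) by 18 mm thick. Origin: centre of its underside, top face 18 mm above it, z up.
- glue_bottle: White plastic glue bottle, loose, upright: straight round body 46 mm in diameter from the foot up to 78 mm, then a shoulder and a narrow grey nozzle up to 112 mm. Origin: centre of its underside, z up along its axis. 0.11 to 0.2 kg.
- nail_tin: Straight steel tin with a paper band and a dark flat lid, loose, upright, 46 to 47 mm in diameter and 100 mm high. Origin: centre of its underside, z up along its axis. 0.15 to 0.26 kg.
- screw_jar: Glass jar with screws inside and a brass screw lid, loose, upright: straight body 46 mm in diameter up to 74 mm, lid 44 mm in diameter from 80 to 94 mm, its top. Origin: centre of its underside, z up along its axis. 0.13 to 0.24 kg.
- sanding_block: Cork sanding block with a dark rubber sole, loose, 110 mm (its x) by 56 mm (its y) by 40 mm high. Origin: centre of its underside (the sole), z up. It can be gripped across its 56 mm width once the containers are out of the way. 0.09 to 0.16 kg.
- wax_tin: Bystander: low round aluminium tin 40 mm in diameter, 20 mm high, loose in one end of the caddy's back part. Leave it alone. Origin: centre of its underside.
- bearing: Bystander: steel ball bearing ring lying flat, 47 mm outside and 20 mm inside diameter, 14 mm high, loose in the other end of the caddy's back part. Leave it alone. Origin: centre of its underside.
Things that resemble listed ones, but are neither listed nor needed, are in the scene too. What is shaped like the glue_bottle but pink or red is not meant. What is shaped like the sanding_block but blue is not meant.

How it is judged:
On the way, in this order (a step that is already met when the one before it is completed fails the run):
1. glue bottle, nail tin and screw jar all stand upright in the side tray while the sanding block still lies in its place (within 20 mm) (x of glue_bottle in the frame of side_tray between -0.115 and 0.115 m and y of glue_bottle in the frame of side_tray between -0.052 and 0.052 m and z of each of glue_bottle, nail_tin, screw_jar in the frame of side_tray below 0.01 m and angle between each of glue_bottle, nail_tin, screw_jar's own z axis and vertical below 0.12 rad and linear speed of each of glue_bottle, nail_tin, screw_jar below 0.03 m/s and x of nail_tin in the frame of side_tray between -0.115 and 0.115 m and y of nail_tin in the frame of side_tray between -0.052 and 0.052 m and x of screw_jar in the frame of side_tray between -0.115 and 0.115 m and y of screw_jar in the frame of side_tray between -0.052 and 0.052 m and distance of sanding_block from where it was at the start of the episode below 0.02 m), for 0.2 s.
2. the sanding block lies flat, released, on the middle of the panel (within 15 mm) and lengthwise along it (within 15 degrees), while the three containers still stand in the side tray (x of glue_bottle in the frame of side_tray between -0.115 and 0.115 m and y of glue_bottle in the frame of side_tray between -0.052 and 0.052 m and z of each of glue_bottle, nail_tin, screw_jar in the frame of side_tray below 0.01 m and angle between each of glue_bottle, nail_tin, screw_jar's own z axis and vertical below 0.12 rad and linear speed of each of glue_bottle, nail_tin, screw_jar, sanding_block below 0.03 m/s and x of nail_tin in the frame of side_tray between -0.115 and 0.115 m and y of nail_tin in the frame of side_tray between -0.052 and 0.052 m and x of screw_jar in the frame of side_tray between -0.115 and 0.115 m and y of screw_jar in the frame of side_tray between -0.052 and 0.052 m and horizontal distance between sanding_block and panel below 0.015 m and z of sanding_block in the frame of panel between 0.012 and 0.024 m and angle between sanding_block's own z axis and vertical below 0.1 rad and angle between the x axis of sanding_block and the x axis of panel, either way round below 0.26 rad and contact force between sanding_block and the fingers below 0.1 N), for 0.2 s.
At the end, for the whole second after the job is handed in: Bottle, tin and jar stand upright (within 0.1 rad) and at rest in the caddy, each within 13 mm of where it stood at the start; the sanding block lies flat on its sole and at rest on the panel, its centre within 15 mm of the panel's centre and its length within 15 degrees of the panel's length (distance of each of glue_bottle, nail_tin, screw_jar from where it was at the start of the episode below 0.013 m and angle between each of glue_bottle, nail_tin, screw_jar, sanding_block's own z axis and vertical below 0.1 rad and linear speed of each of glue_bottle, nail_tin, screw_jar below 0.02 m/s and horizontal distance between sanding_block and panel below 0.015 m and z of sanding_block in the frame of panel between 0.012 and 0.024 m and angle between the x axis of sanding_block and the x axis of panel, either way round below 0.26 rad and linear speed of sanding_block below 0.03 m/s); the robot touches nothing.
It fails at once if a container is tipped over (by more than 40 degrees) (angle between any of glue_bottle, nail_tin, screw_jar's own z axis and vertical above 0.7 rad).
It fails at once if the wax tin or the bearing is moved by more than 15 mm (distance of any of wax_tin, bearing from where it was at the start of the episode above 0.015 m).
It also fails if it takes over 144 s, if anything falls off the work surface, if the arm or the gripper's body presses on something with over 40 N, if the wrist force passes 120 N, or if a joint passes its speed limit or range.

## Working session

There is one attempt and no reset: what is moved stays moved. The work goes in short steps, Python scripts to look and compute and a shell command to move; the robot and the scene stay as the last step left them, time stands still between calls to the robot, and variables do not carry over. Pictures are saved under pics/ and viewed, at most 14 in all, crops included, and the job is handed in when it is done.

```bash
mkdir -p pics; cat > h.py <<'E'
import numpy as np, cv2
from rig import monitor, eyes, ticket
def cloud(name):
    im,d=eyes.read_camera(name); i=eyes.camera_info(name); K=i["mtx"]; T=np.array(i["world_from_camera"])
    v,u=np.mgrid[:384,:512]; K=np.array(K)
    P=np.stack([(u-K[0,2])/K[0,0]*d,(v-K[1,2])/K[1,1]*d,d],-1)@T[:3,:3].T+T[:3,3]
    P[d==0]=np.nan
    return im,d,P
def save(im,n): cv2.imwrite("pics/"+n,im[...,::-1])
E
python3 - <<'E'
from h import *
for n in("top","scene"):
    im,d,P=cloud(n); save(im,n+"0.png"); np.savez(n+"0.npz",im=im,d=d,P=P)
    print(n,np.array(eyes.camera_info(n)["world_from_camera"]).round(3).tolist(),np.array(eyes.camera_info(n)["mtx"]).round(1).tolist(),(d==0).mean())
print(monitor.read_state())
E
```

```text
top [[0.001, -0.997, 0.081, 0.395], [-1.0, -0.001, -0.003, -0.011], [0.003, -0.081, -0.997, 1.403], [0.0, 0.0, 0.0, 1.0]] [[477.3, 0.0, 257.5], [0.0, 477.3, 199.1], [0.0, 0.0, 1.0]] 0.0037587483723958335
scene [[0.52, 0.471, -0.713, 1.375], [0.854, -0.285, 0.435, -0.523], [0.002, -0.835, -0.551, 0.721], [0.0, 0.0, 0.0, 1.0]] [[473.6, 0.0, 262.5], [0.0, 473.6, 188.0], [0.0, 0.0, 1.0]] 0.0068511962890625
{'clock': 0.1, 'joint_pos': array([ 1.30319232e+00,  1.16451257e-01,  1.44220161e+00, -3.11841568e-05,
        1.58396571e+00, -3.77792315e-02]), 'qd': array([ 0.00087788, -0.00219421, -0.00388188, -0.00073144,  0.00161177,
       -0.00037442]), 'tau': array([ 1.76320133e-03, -7.33668280e+01, -6.33795118e+01,  1.09886167e-05,
        5.07809484e-03,  8.69171913e-06]), 'eef_pos': array([0.15373087, 0.65709535, 0.2306251 ]), 'ee_rot': array([ 1.14659837e-01,  9.93404680e-01, -5.09368570e-04, -6.26120876e-05]), 'contact_force': array([ 0.24152078, -0.36510689,  0.0611267 ]), 'wrist_torque': array([0.02533902, 0.01043792, 0.00137708]), 'grip_force': 0.0, 'grip_width': 0.0849710751654505}
```

View pics/top0.png

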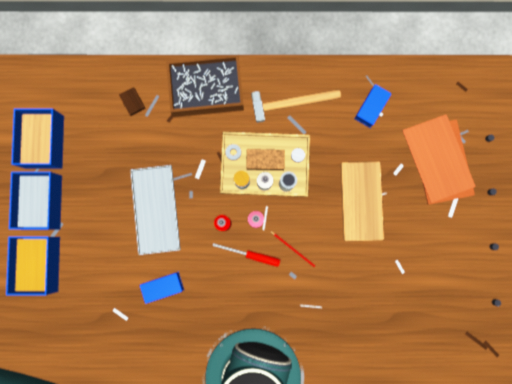

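View pics/scene0.png

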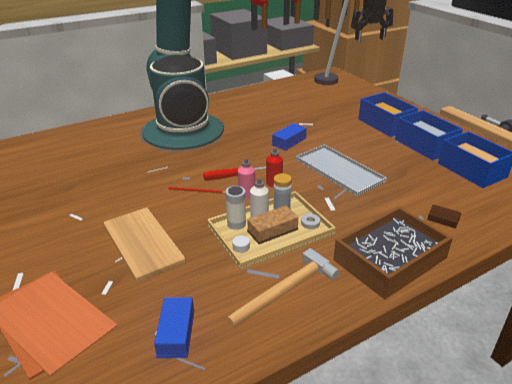

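The top view shows the caddy at (265,163), with jar (241,180), glue bottle (265,180), tin (288,181) and block (265,159). The bearing is at (233,152) and the wax tin at (298,155). The tray is at (155,210) and the panel at (362,201). A red bottle (222,222) and a pink one (256,218) stand in front of the caddy; both are decoys.

```bash
python3 - <<'E'
from h import *
z=np.load("top0.npz"); im,P=z["im"],z["P"]; Z=P[...,2]
hsv=cv2.cvtColor(im,cv2.COLOR_RGB2HSV)
i=eyes.camera_info("top");K=np.array(i["mtx"]);T=np.array(i["world_from_camera"])
def cast(uv,h):
    uv=np.atleast_2d(uv).astype(float); r=np.c_[(uv[:,0]-K[0,2])/K[0,0],(uv[:,1]-K[1,2])/K[1,1],np.ones(len(uv))]@T[:3,:3].T
    return (T[:3,3]+r*((h-T[2,3])/r[:,2])[:,None])[:,:2]
print("table z",np.nanmedian(Z[280:320,350:450]))
def rect(n,m,h,off):
    M=np.zeros(m.shape,np.uint8); y0,y1,x0,x1=off; M[y0:y1,x0:x1]=m[y0:y1,x0:x1]
    M=cv2.morphologyEx(M,cv2.MORPH_OPEN,np.ones((3,3)))
    c=max(cv2.findContours(M,0,cv2.CHAIN_APPROX_NONE)[0],key=cv2.contourArea)
    pts=cast(c[:,0],h)*1000
    r=cv2.minAreaRect(pts.astype(np.float32)); b=cv2.boxPoints(r)
    print(n,np.round(r[0],1),np.round(r[1],1),round(r[2],1),"px",cv2.boundingRect(c))
H,S,V=hsv[...,0],hsv[...,1],hsv[...,2]
rect("tray",((S<70)&(V>120)).astype(np.uint8),.012,(155,265,125,188))
rect("panel",((Z>.010)&(Z<.03)).astype(np.uint8),.018,(150,250,335,392))
rect("caddy",((Z>.013)&(Z<.2)).astype(np.uint8),.022,(120,205,215,315))
rect("block",((Z>.035)&(Z<.056)&(V<235)).astype(np.uint8),.046,(147,169,240,290))
for n,h,box in(("jar",.100,(165,192,228,252)),("glue",.118,(165,192,253,276)),("tin",.106,(165,192,277,300)),("wax",.026,(145,165,288,308)),("bearing",.02,(142,162,222,244))):
    y0,y1,x0,x1=box; p=P[y0:y1,x0:x1].reshape(-1,3); 
    q=p[np.abs(p[:,2]-h)<.006]; 
    if len(q)>3:print(n,len(q),((q.max(0)+q.min(0))/2*1000).round(1),(np.ptp(q,0)*1000).round(1),np.median(q,0).round(4),np.nanmax(p[:,2]))
# glue body shoulder z
for n,(u0,u1,v0,v1) in dict(red=(210,235,210,236),pink=(245,268,207,230)).items():
    p=P[v0:v1,u0:u1].reshape(-1,3);q=p[p[:,2]>.06];print(n,((q.max(0)+q.min(0))/2*1000).round(1),(np.ptp(q,0)*1000).round(1),q[:,2].max())
np.set_printoptions(linewidth=250)
# scene camera: points above caddy
s=np.load("scene0.npz")["P"].reshape(-1,3);s=s[(s[:,2]>.035)&(s[:,2]<.075)]
for n,c in(("jar",(.43,.038)),("glue",(.43,-.026)),("tin",(.43,-.09))):
    q=s[np.hypot(s[:,0]-c[0],s[:,1]-c[1])<.032];print(n,len(q),q.min(0).round(3),q.max(0).round(3))
E
python3 -c "
import cv2;a=cv2.imread('pics/top0.png')[120:250,120:400];cv2.imwrite('pics/crop.png',cv2.resize(a,(784,364),interpolation=2))"
```

```text
table z 0.0007231526372184494
tray [478.5 285.3] [251.7 124.7] 6.5 px (131, 165, 49, 90)
panel [ 502.1 -318.5] [229.3 115.8] 1.5 px (341, 162, 43, 80)
caddy [622.9 -37.1] [111.1  60.9] 88.1 px (246, 149, 39, 22)
block [622.3 -36.3] [ 55.1 109.2] 0.1 px (246, 149, 39, 20)
jar 192 [557.8  30.8 100.4] [42.2 38.8 10.9] [0.5576 0.0307 0.1006] 0.10760572680756852
glue 7 [554.5 -34.9 115.5] [5.4 5.5 3.7] [ 0.5546 -0.0349  0.1147] 0.11731371450105432
tin 218 [553.1 -98.1 105.8] [45.  44.2 11.3] [ 0.5529 -0.0982  0.1053] 0.11150257134511543
wax 154 [ 638.4 -136.    26. ] [56.  47.5 11.6] [ 0.6359 -0.1329  0.0262] 0.033122063767796694
bearing 200 [647.5  62.9  20. ] [57.4 53.  12. ] [0.6459 0.063  0.0205] 0.03050964039318771
red [436.3  84.2  85.5] [44.3 44.2 50.2] 0.11057746403786206
pink [447.3  -9.2  89.4] [44.5 41.7 52.5] 0.11571376575511305
jar 50 [0.428 0.062 0.035] [0.448 0.066 0.075]
glue 68 [ 0.44  -0.032  0.036] [ 0.462 -0.023  0.075]Traceback (most recent call last):
  File "<stdin>", line 32, in <module>
    return umr_minimum(a, axis, None, out, keepdims, initial, where)
ValueError: zero-size array to reduction operation minimum which has no identity
```

View pics/crop.png

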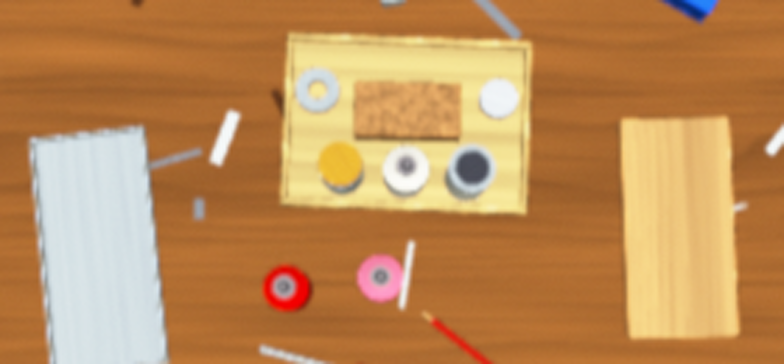

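The crop agrees with the measurements: from left to right jar, glue bottle and tin, with the block behind them and the decoys in front. I'll go above the jar with the tool y axis along the caddy x axis, a turn of about -79 deg.

```bash
python3 -m creep '[[[20,-31,0],[0,0,-4]],[[20,-31,0],[0,0,-4]],[[20,-31,0],[0,0,-4]],[[20,-31,0],[0,0,-4]],[[20,-31,0],[0,0,-4]],[[20,-31,0],[0,0,-4]],[[20,-31,0],[0,0,-4]],[[20,-31,0],[0,0,-4]],[[20,-31,0],[0,0,-4]],[[20,-31,0],[0,0,-4]]]' 1 40
python3 -m creep '[[[20,-31,0],[0,0,-4]],[[20,-31,0],[0,0,-4]],[[20,-31,0],[0,0,-4]],[[20,-31,0],[0,0,-4]],[[20,-31,0],[0,0,-4]],[[20,-31,0],[0,0,-4]],[[20,-31,0],[0,0,-4]],[[20,-31,0],[0,0,-4]],[[20,-31,0],[0,0,-4]],[[0,0,0],[0,0,0]]]' 0.75
```

```text
clock: 0.93
eef_pos: [0.3542, 0.3456, 0.2311]
ee_rot: [0.449, 0.894, -0.0, -0.0]
contact_force: [1.3, 0.3, 0.1]
grip_width: 0.0858
grip_force: 0.0
clock: 1.77
eef_pos: [0.5358, 0.0638, 0.2305]
ee_rot: [0.705, 0.709, -0.001, 0.0]
contact_force: [1.3, 0.8, 0.2]
grip_width: 0.0637
grip_force: 0.0
```

```bash
python3 -m creep '[[[19,-33,0],[0,0,-2.4]],[[0,-30,0],[0,0,0]],[[0,-34,0],[0,0,0]],[[0,0,0],[0,0,0]],[[0,0,0],[0,0,0]]]'
cat >> h.py <<'E'
from scipy.spatial.transform import Rotation as R
def wcloud():
    s=monitor.read_state(); im,d=eyes.read_camera("wrist"); i=eyes.camera_info("wrist"); K=np.array(i["mtx"])
    v,u=np.mgrid[:384,:512]
    P=np.stack([(u-K[0,2])/K[0,0]*d,(v-K[1,2])/K[1,1]*d,d],-1); T=np.array(i["mount"])
    Q=R.from_quat(s["ee_rot"]).as_matrix()
    P=(P@T[:3,:3].T+T[:3,3])@Q.T+s["eef_pos"]; P[d==0]=np.nan
    return im,d,P
E
python3 - <<'E'
from h import *
im,d,P=wcloud(); save(im,"w1.png"); np.savez("w1.npz",im=im,P=P)
print(np.array(eyes.camera_info("wrist")["mount"]).round(3).tolist(), monitor.read_state()["eef_pos"])
p=P.reshape(-1,3)
for n,h,c in(("jar",.1,(.558,.031)),("tin",.106,(.553,-.098)),("glue",.118,(.555,-.034)),("block",.046,(.622,-.036))):
    q=p[(np.abs(p[:,2]-h)<.005)&(np.hypot(p[:,0]-c[0],p[:,1]-c[1])<(.07 if n=="block" else .03))]
    if len(q):print(n,len(q),((q.max(0)+q.min(0))*500).round(1),(np.ptp(q,0)*1000).round(1),q.mean(0).round(4))
E
```

```text
clock: 2.18
eef_pos: [0.5526, -0.0299, 0.2309]
ee_rot: [0.717, 0.697, -0.0, -0.0]
contact_force: [-0.3, 0.1, -0.4]
grip_width: 0.0637
grip_force: 0.0
[[-0.001, -0.95, -0.314, 0.082], [1.0, -0.001, 0.001, 0.001], [-0.001, -0.314, 0.95, -0.143], [0.0, 0.0, 0.0, 1.0]] [ 0.55260918 -0.02886981  0.23103733]
jar 2217 [560.4  33.3 100. ] [42.9 42.8  5. ] [0.5605 0.034  0.0999]
tin 1754 [555.2 -95.6 104.4] [45.5 47.1  6.7] [ 0.5554 -0.0942  0.1045]
glue 71 [557.7 -31.2 116.4] [6.9 6.7 6.5] [ 0.5577 -0.0308  0.1167]
block 5478 [605.6 -34.5  45.9] [ 94.9 111.5   9.8] [ 0.6229 -0.0307  0.0458]
```

View pics/w1.png

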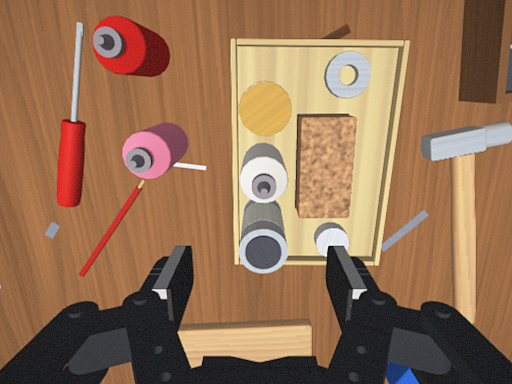

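The wrist view shows lid (265,108), nozzle (264,187), tin lid (263,250) and the block (328,165). The spacing agrees with the top view and the offset between the two views is 2–3 mm, so I'll average them. Next I grip the jar at about (559,32).

```bash
python3 -m creep '[[[3,30,0],[0,0,0]],[[3,31,0],[0,0,0]],[[0,0,-30],[0,0,0]],[[0,0,-30],[0,0,0]],[[0,0,-30],[0,0,0]],[[0,0,-30],[0,0,0]],[[0,0,-30],[0,0,0]],[[0,0,-20],[0,0,0]],[[0,0,-13],[0,0,0]],[[0,0,0],[0,0,0]]]'
python3 -m creep '[[[0,0,0],[0,0,0]],[[0,0,0],[0,0,0]],[[0,0,0],[0,0,0]],[[0,0,0],[0,0,0]],[[0,0,0],[0,0,0]],[[0,0,0],[0,0,0]],[[0,0,0],[0,0,0]],[[0,0,0],[0,0,0]]]' 0.3 40
```

```text
clock: 3.07
eef_pos: [0.5573, 0.0332, 0.0456]
ee_rot: [0.716, 0.698, -0.001, -0.001]
contact_force: [0.0, 0.3, -0.5]
grip_width: 0.064
grip_force: 0.0
clock: 3.73
eef_pos: [0.5595, 0.0324, 0.0499]
ee_rot: [0.717, 0.697, 0.001, 0.001]
contact_force: [-0.8, 2.3, 7.5]
grip_width: 0.0449
grip_force: 41.5
```

```bash
python3 -m creep '[[[0,0,5],[0,0,0]],[[0,0,10],[0,0,0]],[[0,0,20],[0,0,0]],[[0,0,25],[0,0,0]],[[0,0,25],[0,0,0]],[[0,0,25],[0,0,0]],[[0,0,20],[0,0,0]],[[0,0,0],[0,0,0]],[[0,0,0],[0,0,0]]]'
python3 - <<'E'
from h import *
im,d,P=cloud("scene"); save(cv2.resize(im[150:300,150:400],(750,450)),"s1.png")
im,d,P=wcloud(); p=P.reshape(-1,3); q=p[(np.hypot(p[:,0]-.559,p[:,1]-.033)<.024)&(p[:,2]>.19)]; print(len(q),q.mean(0),np.ptp(q,0))
E
```

```text
clock: 4.48
eef_pos: [0.5591, 0.0322, 0.1799]
ee_rot: [0.717, 0.697, 0.001, 0.001]
contact_force: [-0.1, 0.1, -1.6]
grip_width: 0.045
grip_force: 41.2
17789 [0.55943635 0.04280198 0.22957682] [0.0476041  0.03852991 0.07684672]
```

View pics/s1.png

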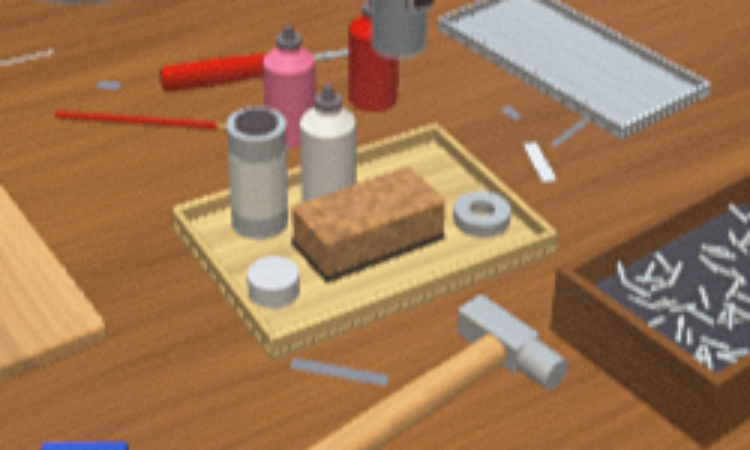

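The crop shows the jar lifted clear at (400,25) with the glue bottle, tin and block undisturbed. Next it goes to the far slot of the tray, (548,292).

```bash
python3 -m creep '[[[-1,20,0],[0,0,0]],[[-1,30,0],[0,0,0]],[[-2,35,0],[0,0,0]],[[-2,35,0],[0,0,0]],[[-1,35,0],[0,0,0]],[[-1,35,0],[0,0,0]],[[-1,35,0],[0,0,0]],[[-1,25,0],[0,0,0]],[[-1,10,0],[0,0,0]],[[0,0,0],[0,0,0]]]'
python3 -m creep '[[[0,0,-20],[0,0,0]],[[0,0,-30],[0,0,0]],[[0,0,-30],[0,0,0]],[[0,0,-25],[0,0,0]],[[0,0,-15],[0,0,0]],[[0,0,-7],[0,0,0]],[[0,0,-3],[0,0,0]],[[0,0,-1],[0,0,0]],[[0,0,0],[0,0,0]],[[0,0,0],[0,0,0]]]'
```

```text
clock: 5.42
eef_pos: [0.5469, 0.2939, 0.1767]
ee_rot: [0.716, 0.698, -0.001, -0.0]
contact_force: [-0.2, -0.3, -1.4]
grip_width: 0.0453
grip_force: 41.2
clock: 6.25
eef_pos: [0.5484, 0.2925, 0.0488]
ee_rot: [0.717, 0.697, 0.001, 0.0]
contact_force: [0.6, -1.3, -1.5]
grip_width: 0.0451
grip_force: 41.2
```

```bash
python3 -m creep '[[[0,0,-1],[0,0,0]],[[0,0,-0.5],[0,0,0]],[[0,0,0],[0,0,0]],[[0,0,0],[0,0,0]]]'
```

```text
clock: 6.58
eef_pos: [0.5482, 0.2925, 0.0469]
ee_rot: [0.717, 0.697, 0.001, 0.0]
contact_force: [-0.4, -1.0, 4.7]
grip_width: 0.045
grip_force: 41.6
```

```bash
python3 -m creep '[[[0,0,0],[0,0,0]],[[0,0,0],[0,0,0]],[[0,0,0],[0,0,0]],[[0,0,0],[0,0,0]],[[0,0,5],[0,0,0]],[[0,0,25],[0,0,0]],[[0,0,40],[0,0,0]],[[0,0,40],[0,0,0]],[[0,0,30],[0,0,0]],[[0,0,0],[0,0,0]]]' 0.75
python3 -m creep '[[[0,-25,0],[0,0,0]],[[1,-35,0],[0,0,0]],[[1,-40,0],[0,0,0]],[[1,-40,0],[0,0,0]],[[1,-40,0],[0,0,0]],[[1,-40,0],[0,0,0]],[[1,-40,0],[0,0,0]],[[1,-40,0],[0,0,0]],[[1,-25,0],[0,0,0]],[[0,0,0],[0,0,0]]]'
python3 -m creep '[[[0,0,0],[0,0,0]],[[0,0,0],[0,0,0]]]'
```

```text
clock: 7.42
eef_pos: [0.5495, 0.2931, 0.1938]
ee_rot: [0.717, 0.697, 0.004, 0.001]
contact_force: [0.9, 0.4, 1.1]
grip_width: 0.0638
grip_force: 0.0
clock: 8.25
eef_pos: [0.5556, -0.0368, 0.1859]
ee_rot: [0.718, 0.696, -0.0, 0.0]
contact_force: [0.2, 0.8, -0.0]
grip_width: 0.0638
grip_force: 0.0
clock: 8.42
eef_pos: [0.5557, -0.0325, 0.1858]
ee_rot: [0.717, 0.697, 0.0, -0.0]
contact_force: [0.1, 0.0, -0.2]
grip_width: 0.064
grip_force: 0.0
```

```bash
python3 -m creep '[[[0,0,-20],[0,0,0]],[[0,0,-30],[0,0,0]],[[0,0,-30],[0,0,0]],[[0,0,-25],[0,0,0]],[[0,0,-15],[0,0,0]],[[0,0,-9],[0,0,0]],[[0,0,-5],[0,0,0]],[[0,0,0],[0,0,0]],[[0,0,0],[0,0,0]]]'
python3 -m creep '[[[0,0,0],[0,0,0]],[[0,0,0],[0,0,0]],[[0,0,0],[0,0,0]],[[0,0,0],[0,0,0]],[[0,0,0],[0,0,0]],[[0,0,0],[0,0,0]],[[0,0,0],[0,0,0]]]' 0.3 40
python3 -m creep '[[[0,0,5],[0,0,0]],[[0,0,10],[0,0,0]],[[0,0,20],[0,0,0]],[[0,0,25],[0,0,0]],[[0,0,25],[0,0,0]],[[0,0,25],[0,0,0]],[[0,0,20],[0,0,0]],[[0,0,0],[0,0,0]],[[0,0,0],[0,0,0]]]'
```

```text
clock: 9.17
eef_pos: [0.5563, -0.0324, 0.0528]
ee_rot: [0.717, 0.698, 0.0, 0.0]
contact_force: [-0.2, 0.5, -0.2]
grip_width: 0.0639
grip_force: 0.0
clock: 9.75
eef_pos: [0.5563, -0.0328, 0.0533]
ee_rot: [0.717, 0.697, 0.001, 0.001]
contact_force: [-0.8, 1.8, 5.8]
grip_width: 0.045
grip_force: 41.2
clock: 10.5
eef_pos: [0.5562, -0.0328, 0.1835]
ee_rot: [0.717, 0.697, 0.001, 0.001]
contact_force: [-0.0, -0.1, -2.8]
grip_width: 0.0449
grip_force: 41.3
```

```bash
python3 -m creep '[[[-5,20,0],[0,0,0]],[[-8,30,0],[0,0,0]],[[-9,38,0],[0,0,0]],[[-9,40,0],[0,0,0]],[[-9,40,0],[0,0,0]],[[-9,40,0],[0,0,0]],[[-9,40,0],[0,0,0]],[[-9,38,0],[0,0,0]],[[-7,22,0],[0,0,0]],[[-4,10,0],[0,0,0]]]'
python3 -m creep '[[[0,0,0],[0,0,0]],[[0,0,-20],[0,0,0]],[[0,0,-30],[0,0,0]],[[0,0,-30],[0,0,0]],[[0,0,-25],[0,0,0]],[[0,0,-15],[0,0,0]],[[0,0,-7],[0,0,0]],[[0,0,-4],[0,0,0]],[[0,0,0],[0,0,0]],[[0,0,0],[0,0,0]]]'
```

```text
clock: 11.33
eef_pos: [0.4762, 0.2877, 0.1805]
ee_rot: [0.716, 0.698, -0.001, -0.0]
contact_force: [0.6, -0.0, -2.2]
grip_width: 0.0447
grip_force: 41.3
clock: 12.17
eef_pos: [0.4784, 0.2848, 0.0516]
ee_rot: [0.717, 0.697, 0.0, 0.0]
contact_force: [-0.4, 0.3, -1.6]
grip_width: 0.0449
grip_force: 41.6
```

```bash
python3 -m creep '[[[0,0,-1],[0,0,0]],[[0,0,-0.5],[0,0,0]],[[0,0,0],[0,0,0]],[[0,0,0],[0,0,0]]]'
```

```text
clock: 12.5
eef_pos: [0.4784, 0.2853, 0.0503]
ee_rot: [0.717, 0.697, 0.001, 0.0]
contact_force: [-0.4, -1.6, 5.8]
grip_width: 0.0451
grip_force: 43.4
```

```bash
python3 -m creep '[[[0,0,0],[0,0,0]],[[0,0,0],[0,0,0]],[[0,0,0],[0,0,0]],[[0,0,0],[0,0,0]],[[0,0,5],[0,0,0]],[[0,0,25],[0,0,0]],[[0,0,40],[0,0,0]],[[0,0,40],[0,0,0]],[[0,0,30],[0,0,0]],[[0,0,0],[0,0,0]]]' 0.75
python3 -m creep '[[[7,-35,0],[0,0,0]],[[8,-40,0],[0,0,0]],[[8,-40,0],[0,0,0]],[[8,-40,0],[0,0,0]],[[8,-40,0],[0,0,0]],[[8,-40,0],[0,0,0]],[[8,-40,0],[0,0,0]],[[8,-40,0],[0,0,0]],[[8,-40,0],[0,0,0]],[[5,-27,0],[0,0,0]]]'
python3 -m creep '[[[0,0,0],[0,0,0]],[[0,0,0],[0,0,0]],[[0,0,0],[0,0,0]]]'
```

```text
clock: 13.33
eef_pos: [0.4794, 0.2861, 0.1966]
ee_rot: [0.717, 0.697, 0.004, 0.001]
contact_force: [-0.4, -0.4, 0.8]
grip_width: 0.064
grip_force: 0.0
clock: 14.17
eef_pos: [0.5537, -0.1, 0.1893]
ee_rot: [0.717, 0.697, -0.0, 0.0]
contact_force: [0.2, -0.1, 0.3]
grip_width: 0.0645
grip_force: 0.0
clock: 14.42
eef_pos: [0.5536, -0.0964, 0.1891]
ee_rot: [0.717, 0.697, -0.0, -0.0]
contact_force: [-0.0, 0.8, -0.6]
grip_width: 0.0644
grip_force: 0.0
```

Down to TCP z ≈ 0.050.

```bash
python3 -m creep '[[[0,0,-20],[0,0,0]],[[0,0,-30],[0,0,0]],[[0,0,-30],[0,0,0]],[[0,0,-25],[0,0,0]],[[0,0,-15],[0,0,0]],[[0,0,-12],[0,0,0]],[[0,0,-7],[0,0,0]],[[0,0,0],[0,0,0]],[[0,0,0],[0,0,0]]]'
python3 -m creep '[[[0,0,0],[0,0,0]],[[0,0,0],[0,0,0]],[[0,0,0],[0,0,0]],[[0,0,0],[0,0,0]],[[0,0,0],[0,0,0]],[[0,0,0],[0,0,0]],[[0,0,0],[0,0,0]]]' 0.3 40
python3 -m creep '[[[0,0,5],[0,0,0]],[[0,0,10],[0,0,0]],[[0,0,20],[0,0,0]],[[0,0,25],[0,0,0]],[[0,0,25],[0,0,0]],[[0,0,25],[0,0,0]],[[0,0,20],[0,0,0]],[[0,0,0],[0,0,0]],[[0,0,0],[0,0,0]]]'
```

```text
clock: 15.17
eef_pos: [0.5541, -0.0964, 0.051]
ee_rot: [0.716, 0.698, 0.0, 0.0]
contact_force: [0.2, 0.5, -0.0]
grip_width: 0.0637
grip_force: 0.0
clock: 15.75
eef_pos: [0.5544, -0.0969, 0.0517]
ee_rot: [0.717, 0.697, 0.001, 0.001]
contact_force: [-1.5, 1.0, 6.9]
grip_width: 0.0453
grip_force: 40.4
clock: 16.5
eef_pos: [0.5541, -0.0969, 0.1819]
ee_rot: [0.717, 0.697, 0.001, 0.001]
contact_force: [0.2, 0.4, -1.9]
grip_width: 0.0451
grip_force: 41.2
```

```bash
python3 -m creep '[[[-7,20,0],[0,0,0]],[[-12,32,0],[0,0,0]],[[-14,36,0],[0,0,0]],[[-14,36,0],[0,0,0]],[[-14,36,0],[0,0,0]],[[-14,36,0],[0,0,0]],[[-14,36,0],[0,0,0]],[[-14,36,0],[0,0,0]],[[-14,36,0],[0,0,0]],[[-14,36,0],[0,0,0]]]'
python3 -m creep '[[[-9,25,0],[0,0,0]],[[-5,10,0],[0,0,0]],[[0,0,0],[0,0,0]],[[0,0,0],[0,0,0]]]'
python3 -m creep '[[[0,0,0],[0,0,0]],[[0,0,-20],[0,0,0]],[[0,0,-30],[0,0,0]],[[0,0,-30],[0,0,0]],[[0,0,-25],[0,0,0]],[[0,0,-15],[0,0,0]],[[0,0,-7],[0,0,0]],[[0,0,-4],[0,0,0]],[[0,0,0],[0,0,0]],[[0,0,0],[0,0,0]]]'
```

```text
clock: 17.33
eef_pos: [0.4212, 0.2446, 0.1792]
ee_rot: [0.717, 0.697, -0.001, -0.0]
contact_force: [1.4, 0.7, -1.2]
grip_width: 0.0453
grip_force: 41.3
clock: 17.67
eef_pos: [0.4084, 0.2781, 0.1794]
ee_rot: [0.716, 0.698, -0.001, -0.0]
contact_force: [0.7, -1.6, -1.4]
grip_width: 0.0454
grip_force: 41.3
clock: 18.5
eef_pos: [0.4095, 0.2781, 0.0503]
ee_rot: [0.717, 0.697, 0.001, 0.0]
contact_force: [0.5, 0.0, -1.4]
grip_width: 0.0453
grip_force: 41.4
```

```bash
python3 -m creep '[[[0,0,-1],[0,0,0]],[[0,0,-0.5],[0,0,0]],[[0,0,0],[0,0,0]],[[0,0,0],[0,0,0]]]'
```

```text
clock: 18.83
eef_pos: [0.4093, 0.2784, 0.0487]
ee_rot: [0.717, 0.697, 0.001, 0.0]
contact_force: [-0.4, -1.9, 6.2]
grip_width: 0.045
grip_force: 41.9
```

```bash
python3 -m creep '[[[0,0,0],[0,0,0]],[[0,0,0],[0,0,0]],[[0,0,0],[0,0,0]],[[0,0,0],[0,0,0]],[[0,0,5],[0,0,0]],[[0,0,25],[0,0,0]],[[0,0,40],[0,0,0]],[[0,0,40],[0,0,0]],[[0,0,30],[0,0,0]],[[0,0,0],[0,0,0]]]' 0.75
python3 -m creep '[[[21,-31,0],[0,0,0]],[[21,-31,0],[0,0,0]],[[21,-31,0],[0,0,0]],[[21,-31,0],[0,0,0]],[[21,-31,0],[0,0,0]],[[21,-31,0],[0,0,0]],[[21,-31,0],[0,0,0]],[[21,-31,0],[0,0,0]],[[21,-31,0],[0,0,0]],[[20,-31,0],[0,0,0]]]' 1
python3 -m creep '[[[0,0,0],[0,0,0]],[[0,0,0],[0,0,0]],[[0,0,0],[0,0,0]]]'
python3 - <<'E'
from h import *
z=np.load("w1.npz"); 
im2,d,P2=wcloud(); save(im2,"w2.png")
p=P2.reshape(-1,3);q=p[(np.abs(p[:,2]-.046)<.004)&(abs(p[:,0]-.622)<.04)&(abs(p[:,1]+.035)<.07)]
r=cv2.minAreaRect((q[:,:2]*1000).astype(np.float32)); print("block wrist",r,len(q))
im,d,P=cloud("top"); p=P.reshape(-1,3); save(im,"top1.png")
for n,h,c in(("jar",.097,(.548,.2925)),("tin",.103,(.409,.278)),("glue",.115,(.478,.285))):
    q=p[(np.abs(p[:,2]-h)<.006)&(np.hypot(p[:,0]-c[0],p[:,1]-c[1])<.04)]; print(n,len(q),q.mean(0).round(4) if len(q) else 0)
E
```

```text
clock: 19.67
eef_pos: [0.4103, 0.2792, 0.1951]
ee_rot: [0.717, 0.697, 0.004, 0.001]
contact_force: [1.6, 0.1, 1.4]
grip_width: 0.0639
grip_force: 0.0
clock: 20.5
eef_pos: [0.6186, -0.0336, 0.188]
ee_rot: [0.717, 0.697, 0.0, 0.0]
contact_force: [0.3, 1.4, -0.1]
grip_width: 0.0855
grip_force: 0.0
clock: 20.75
eef_pos: [0.6175, -0.0315, 0.1877]
ee_rot: [0.717, 0.697, -0.0, -0.0]
contact_force: [-0.6, -0.0, -0.1]
grip_width: 0.0854
grip_force: 0.0
block wrist ((624.104736328125, -33.88495635986328), (109.75616455078125, 56.087432861328125), 88.88867950439453) 6878
jar 198 [0.5449 0.2901 0.0967]
tin 213 [0.4076 0.2758 0.1018]
glue 8 [0.4767 0.2814 0.1139]
```

View pics/w2.png

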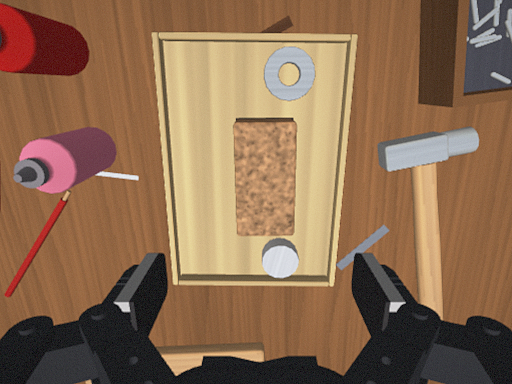

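View pics/top1.png

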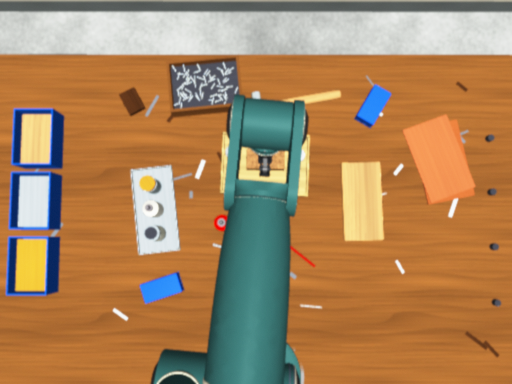

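The wrist view shows the block alone in the caddy at (265,178), with the bearing at (289,73) and the wax tin at (280,258) untouched. The top view shows jar, bottle and tin standing in the tray at (149,183), (151,209) and (151,233). It also shows the top camera reads about (-2.3,-2.8) mm off, so the panel centre is about (504.4,-315.7).

```bash
python3 -m creep '[[[6,-2,-20],[0,0,0]],[[0,0,-35],[0,0,0]],[[0,0,-35],[0,0,0]],[[0,0,-35],[0,0,0]],[[0,0,-25],[0,0,0]],[[0,0,-15],[0,0,0]],[[0,0,-8],[0,0,0]],[[0,0,-2],[0,0,0]],[[0,0,0],[0,0,0]],[[0,0,0],[0,0,0]]]'
python3 -m creep '[[[0,0,0],[0,0,0]],[[0,0,0],[0,0,0]],[[0,0,0],[0,0,0]],[[0,0,0],[0,0,0]],[[0,0,0],[0,0,0]],[[0,0,0],[0,0,0]],[[0,0,0],[0,0,0]],[[0,0,0],[0,0,0]]]' 0.4 40
python3 -m creep '[[[0,0,3],[0,0,0]],[[0,0,8],[0,0,0]],[[0,0,20],[0,0,0]],[[0,0,25],[0,0,0]],[[0,0,25],[0,0,0]],[[0,0,19],[0,0,0]],[[0,0,0],[0,0,0]],[[0,0,0],[0,0,0]]]'
```

```text
clock: 21.68
eef_pos: [0.6244, -0.0335, 0.0144]
ee_rot: [0.717, 0.698, 0.001, 0.001]
contact_force: [0.3, -0.2, -0.7]
grip_width: 0.0853
grip_force: 0.0
clock: 22.35
eef_pos: [0.6243, -0.0338, 0.0139]
ee_rot: [0.717, 0.697, 0.0, 0.001]
contact_force: [-0.8, 0.4, 5.1]
grip_width: 0.0554
grip_force: 43.3
clock: 23.02
eef_pos: [0.6242, -0.0338, 0.1144]
ee_rot: [0.717, 0.697, 0.001, 0.001]
contact_force: [-0.4, -0.2, -2.6]
grip_width: 0.0554
grip_force: 42.7
```

```bash
python3 -m creep '[[[-9,-21,0],[0,0,-6]],[[-9,-22,0],[0,0,-6]],[[-9,-22,0],[0,0,-6]],[[-9,-22,0],[0,0,-6]],[[-9,-22,0],[0,0,-6]],[[-9,-22,0],[0,0,-6]],[[-9,-22,0],[0,0,-6]],[[-9,-22,0],[0,0,-6]],[[-9,-22,0],[0,0,-6]],[[-9,-22,0],[0,0,-6]]]'
python3 -m creep '[[[-9,-21,0],[0,0,-6]],[[-9,-21,0],[0,0,-6]],[[-9,-15,0],[0,0,-6]],[[-3,-6,0],[0,0,-6]],[[0,0,0],[0,0,-3]],[[0,0,0],[0,0,0]],[[0,0,0],[0,0,0]],[[0,0,0],[0,0,0]]]'
python3 - <<'E'
from h import *
im,d,P=wcloud(); save(im,"w3.png")
p=P.reshape(-1,3);q=p[(np.abs(p[:,2]-.018)<.004)&(abs(p[:,0]-.505)<.14)&(abs(p[:,1]+.316)<.08)]
print("panel",cv2.minAreaRect((q[:,:2]*1000).astype(np.float32)),len(q))
s=monitor.read_state();print(s["eef_pos"],R.from_quat(s["ee_rot"]).as_matrix()[:,1].round(3))
E
```

```text
clock: 23.85
eef_pos: [0.5327, -0.2535, 0.1116]
ee_rot: [0.97, 0.243, -0.001, -0.001]
contact_force: [1.1, -0.1, -1.4]
grip_width: 0.0553
grip_force: 42.7
clock: 24.52
eef_pos: [0.5036, -0.3154, 0.1122]
ee_rot: [1.0, 0.014, -0.0, -0.0]
contact_force: [-0.7, -0.2, -0.3]
grip_width: 0.0557
grip_force: 42.7
panel ((541.37548828125, -316.6639404296875), (155.5386505126953, 114.77217864990234), 1.465805172920227) 18778
[ 0.50374857 -0.31534366  0.11236205] [ 0.027 -1.    -0.   ]
```

View pics/w3.png

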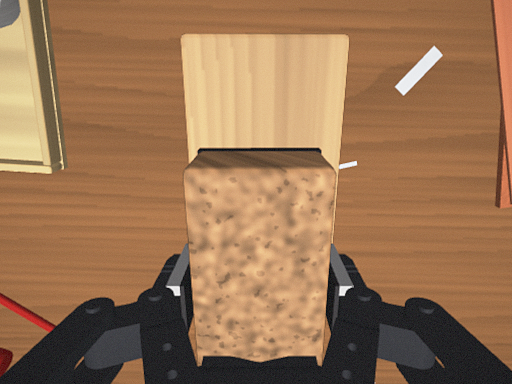

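The block is held square at (262,260), in line with the panel at (265,95). Lowering it onto the panel.

```bash
python3 -m creep '[[[1,-1,-20],[0,0,0]],[[0,0,-25],[0,0,0]],[[0,0,-20],[0,0,0]],[[0,0,-12],[0,0,0]],[[0,0,-5],[0,0,0]],[[0,0,-2],[0,0,0]],[[0,0,-1],[0,0,0]],[[0,0,0],[0,0,0]],[[0,0,0],[0,0,0]]]'
```

```text
clock: 25.32
eef_pos: [0.5052, -0.317, 0.0289]
ee_rot: [1.0, 0.013, 0.001, 0.0]
contact_force: [-0.0, -0.4, -0.5]
grip_width: 0.0556
grip_force: 42.7
```

```bash
python3 -m creep '[[[0,0,-2],[0,0,0]],[[0,0,-0.6],[0,0,0]],[[0,0,0],[0,0,0]],[[0,0,0],[0,0,0]]]'
```

```text
clock: 25.65
eef_pos: [0.505, -0.3169, 0.0259]
ee_rot: [1.0, 0.013, 0.0, 0.0]
contact_force: [-1.9, 1.8, 5.7]
grip_width: 0.0554
grip_force: 43.4
```

```bash
python3 -m creep '[[[0,0,0],[0,0,0]],[[0,0,0],[0,0,0]],[[0,0,0],[0,0,0]],[[0,0,0],[0,0,0]],[[0,0,0],[0,0,0]],[[0,0,10],[0,0,0]],[[0,0,35],[0,0,0]],[[0,0,40],[0,0,0]],[[0,0,40],[0,0,0]],[[0,0,40],[0,0,0]]]' 1
python3 -m creep '[[[-20,0,0],[0,0,0]],[[-30,0,0],[0,0,0]],[[0,0,0],[0,0,0]],[[0,0,0],[0,0,0]],[[0,0,0],[0,0,0]]]'
python3 - <<'E'
from h import *
im,d,P=wcloud()
p=P.reshape(-1,3);q=p[(np.abs(p[:,2]-.058)<.004)&(abs(p[:,0]-.505)<.08)&(abs(p[:,1]+.316)<.06)]
print("block",cv2.minAreaRect((q[:,:2]*1000).astype(np.float32)),len(q),q[:,2].mean(),q[:,2].std())
q=p[(np.abs(p[:,2]-.018)<.003)&(abs(p[:,0]-.505)<.14)&(abs(p[:,1]+.316)<.08)]
print("panel",cv2.minAreaRect((q[:,:2]*1000).astype(np.float32)),len(q))
print(monitor.read_state()["eef_pos"])
E
```

```text
clock: 26.48
eef_pos: [0.5044, -0.3165, 0.1929]
ee_rot: [1.0, 0.013, 0.0, 0.0]
contact_force: [0.8, -0.2, 0.2]
grip_width: 0.0855
grip_force: 0.0
clock: 26.9
eef_pos: [0.455, -0.3168, 0.1908]
ee_rot: [1.0, 0.012, 0.0, 0.0]
contact_force: [-0.2, -0.9, -0.6]
grip_width: 0.0852
grip_force: 0.0
block ((504.4640808105469, -315.95068359375), (109.73070526123047, 56.020931243896484), 1.4522805213928223) 8634 0.05766801778844044 0.0008149235524819388
panel ((499.3155517578125, -317.7780456542969), (216.5365753173828, 114.47252655029297), 1.4059643745422363) 18303
[ 0.45517107 -0.31673308  0.19047265]
```

```bash
python3 -m creep '[[[-3,35,0],[0,0,5]],[[-3,35,0],[0,0,5]],[[-3,35,0],[0,0,5]],[[-3,35,0],[0,0,5]],[[-3,35,0],[0,0,5]],[[-3,35,0],[0,0,5]],[[-3,35,0],[0,0,5]],[[-3,35,0],[0,0,5]],[[-3,35,0],[0,0,5]],[[-3,35,0],[0,0,5]]]' 0.75
python3 -m creep '[[[-3,35,0],[0,0,5]],[[-3,35,0],[0,0,5]],[[-3,35,0],[0,0,5]],[[-3,35,0],[0,0,5]],[[-2,35,0],[0,0,5]],[[-2,35,0],[0,0,5]],[[0,35,0],[0,0,7]],[[0,0,0],[0,0,0]],[[0,0,0],[0,0,0]],[[0,0,0],[0,0,0]]]'
```

```text
clock: 27.78
eef_pos: [0.4246, 0.0352, 0.1904]
ee_rot: [0.9, 0.436, 0.0, -0.0]
contact_force: [0.6, -0.7, 1.5]
grip_width: 0.0641
grip_force: 0.0
clock: 28.62
eef_pos: [0.4088, 0.2784, 0.1899]
ee_rot: [0.717, 0.697, -0.001, -0.0]
contact_force: [-1.2, -0.1, -0.2]
grip_width: 0.0643
grip_force: 0.0
```

```bash
python3 -m creep '[[[0,0,-20],[0,0,0]],[[0,0,-30],[0,0,0]],[[0,0,-30],[0,0,0]],[[0,0,-25],[0,0,0]],[[0,0,-18],[0,0,0]],[[0,0,-12],[0,0,0]],[[0,0,-5],[0,0,0]],[[0,0,0],[0,0,0]],[[0,0,0],[0,0,0]]]'
python3 -m creep '[[[0,0,0],[0,0,0]],[[0,0,0],[0,0,0]],[[0,0,0],[0,0,0]],[[0,0,0],[0,0,0]],[[0,0,0],[0,0,0]],[[0,0,0],[0,0,0]],[[0,0,0],[0,0,0]]]' 0.3 40
python3 -m creep '[[[0,0,5],[0,0,0]],[[0,0,10],[0,0,0]],[[0,0,20],[0,0,0]],[[0,0,25],[0,0,0]],[[0,0,25],[0,0,0]],[[0,0,25],[0,0,0]],[[0,0,20],[0,0,0]],[[0,0,0],[0,0,0]],[[0,0,0],[0,0,0]]]'
```

```text
clock: 29.37
eef_pos: [0.4099, 0.2781, 0.0517]
ee_rot: [0.717, 0.697, 0.001, 0.0]
contact_force: [-2.4, -1.8, 7.3]
grip_width: 0.0639
grip_force: 1.2
clock: 29.95
eef_pos: [0.4101, 0.2783, 0.0524]
ee_rot: [0.717, 0.697, 0.002, 0.0]
contact_force: [-1.3, 0.5, 12.9]
grip_width: 0.0453
grip_force: 38.9
clock: 30.7
eef_pos: [0.4092, 0.2782, 0.1816]
ee_rot: [0.717, 0.697, 0.001, 0.0]
contact_force: [-0.0, -0.1, -2.3]
grip_width: 0.0453
grip_force: 41.2
```

There was a 7 N contact on the way down before closing, so I'll look.

```bash
python3 - <<'E'
from h import *
im,d,P=cloud("scene"); save(im,"s2.png"); np.savez("s2.npz",P=P)
im,d,P=cloud("top"); p=P.reshape(-1,3)
for n,h,c in(("jar",.097,(.548,.2925)),("glue",.115,(.478,.285))):
    q=p[(np.abs(p[:,2]-h)<.006)&(np.hypot(p[:,0]-c[0],p[:,1]-c[1])<.04)]; print(n,len(q),q.mean(0).round(4) if len(q) else 0)
E
```

```text
jar 201 [0.5445 0.2899 0.0968]
glue 7 [0.4757 0.2819 0.1148]
```

View pics/s2.png

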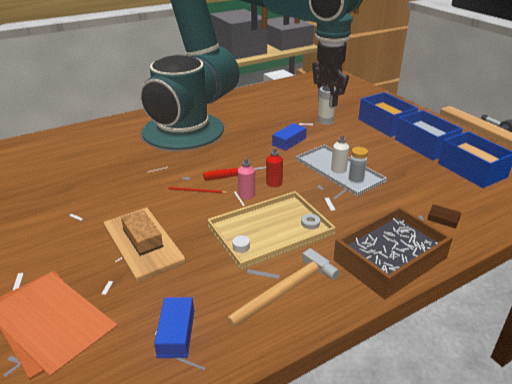

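The scene view shows the tin upright in the hand at (327,105), bottle and jar standing at (341,155) and (358,165), and the block lying flat on the panel at (143,232). The contact was probably a finger grazing the bottle's shoulder, so for the next ones I'll approach with a smaller opening. Now the tin goes back to (554.2,-96.9).

```bash
python3 -m creep '[[[7,-20,0],[0,0,0]],[[12,-32,0],[0,0,0]],[[14,-36,0],[0,0,0]],[[14,-36,0],[0,0,0]],[[14,-36,0],[0,0,0]],[[14,-36,0],[0,0,0]],[[14,-36,0],[0,0,0]],[[14,-36,0],[0,0,0]],[[14,-36,0],[0,0,0]],[[14,-36,0],[0,0,0]]]'
python3 -m creep '[[[9,-25,0],[0,0,0]],[[5,-10,0],[0,0,0]],[[0,0,0],[0,0,0]],[[0,0,0],[0,0,0]]]'
python3 -m creep '[[[0,0,0],[0,0,0]],[[0,0,-20],[0,0,0]],[[0,0,-30],[0,0,0]],[[0,0,-30],[0,0,0]],[[0,0,-20],[0,0,0]],[[0,0,-12],[0,0,0]],[[0,0,-7],[0,0,0]],[[0,0,-3],[0,0,0]],[[0,0,0],[0,0,0]],[[0,0,0],[0,0,0]]]'
```

```text
clock: 31.63
eef_pos: [0.5395, -0.0638, 0.1789]
ee_rot: [0.717, 0.697, -0.001, -0.001]
contact_force: [1.6, 0.7, -1.6]
grip_width: 0.0454
grip_force: 41.1
clock: 31.97
eef_pos: [0.5533, -0.0967, 0.179]
ee_rot: [0.717, 0.697, -0.0, -0.001]
contact_force: [-0.5, -0.3, -2.6]
grip_width: 0.045
grip_force: 41.2
clock: 32.8
eef_pos: [0.5544, -0.0967, 0.0595]
ee_rot: [0.717, 0.697, 0.0, 0.001]
contact_force: [-0.1, 0.6, -0.8]
grip_width: 0.045
grip_force: 41.2
```

```bash
python3 -m creep '[[[0,0,-2],[0,0,0]],[[0,0,-1],[0,0,0]],[[0,0,0],[0,0,0]],[[0,0,0],[0,0,0]]]'
python3 -m creep '[[[0,0,-1],[0,0,0]],[[0,0,0],[0,0,0]],[[0,0,0],[0,0,0]]]'
```

```text
clock: 33.13
eef_pos: [0.554, -0.0968, 0.0556]
ee_rot: [0.717, 0.697, 0.0, 0.0]
contact_force: [-0.0, -0.2, -0.8]
grip_width: 0.0454
grip_force: 41.3
clock: 33.38
eef_pos: [0.5541, -0.0969, 0.0555]
ee_rot: [0.717, 0.697, 0.0, 0.0]
contact_force: [-5.3, 0.7, 11.4]
grip_width: 0.0453
grip_force: 42.5
```

```bash
python3 -m creep '[[[0,0,0],[0,0,0]],[[0,0,0],[0,0,0]],[[0,0,0],[0,0,0]],[[0,0,0],[0,0,0]],[[0,0,5],[0,0,0]],[[0,0,25],[0,0,0]],[[0,0,40],[0,0,0]],[[0,0,40],[0,0,0]],[[0,0,25],[0,0,0]],[[0,0,0],[0,0,0]]]' 0.75
python3 -m creep '[[[-7,35,0],[0,0,0]],[[-8,40,0],[0,0,0]],[[-8,40,0],[0,0,0]],[[-8,40,0],[0,0,0]],[[-8,40,0],[0,0,0]],[[-8,40,0],[0,0,0]],[[-8,40,0],[0,0,0]],[[-8,40,0],[0,0,0]],[[-8,40,0],[0,0,0]],[[-5,27,0],[0,0,0]]]' 0.66
python3 -m creep '[[[0,0,0],[0,0,0]],[[0,0,0],[0,0,0]],[[0,0,0],[0,0,0]]]'
python3 - <<'E'
from h import *
im,d,P=wcloud(); p=P.reshape(-1,3)
for n,h,c in(("jar",.097,(.548,.2925)),("glue",.115,(.478,.285))):
    q=p[(np.abs(p[:,2]-h)<.006)&(np.hypot(p[:,0]-c[0],p[:,1]-c[1])<.04)]
    if len(q):print(n,len(q),(q.max(0)/2+q.min(0)/2).round(4))
E
```

```text
clock: 34.22
eef_pos: [0.5555, -0.0971, 0.1961]
ee_rot: [0.717, 0.697, 0.002, 0.003]
contact_force: [0.1, 0.6, 1.5]
grip_width: 0.064
grip_force: 0.0
clock: 35.05
eef_pos: [0.4765, 0.2882, 0.1893]
ee_rot: [0.716, 0.698, 0.0, -0.0]
contact_force: [0.0, -0.1, 0.3]
grip_width: 0.0566
grip_force: 0.0
clock: 35.3
eef_pos: [0.4777, 0.2849, 0.189]
ee_rot: [0.717, 0.698, -0.0, 0.0]
contact_force: [-0.1, -0.9, 0.5]
grip_width: 0.0564
grip_force: 0.0
jar 2535 [0.5478 0.2936 0.0951]
glue 113 [0.4791 0.2872 0.1126]
```

```bash
python3 -m creep '[[[0,0,-20],[0,0,0]],[[0,0,-30],[0,0,0]],[[0,0,-30],[0,0,0]],[[0,0,-25],[0,0,0]],[[0,0,-15],[0,0,0]],[[0,0,-10],[0,0,0]],[[0,0,-5],[0,0,0]],[[0,0,-2],[0,0,0]],[[0,0,0],[0,0,0]],[[0,0,0],[0,0,0]]]'
```

```text
clock: 36.18
eef_pos: [0.4783, 0.2853, 0.0533]
ee_rot: [0.717, 0.697, 0.001, 0.0]
contact_force: [-0.1, -0.6, 0.0]
grip_width: 0.0564
grip_force: 0.0
```

```bash
python3 -m creep '[[[0,0,-2],[0,0,0]],[[0,0,0],[0,0,0]],[[0,0,0],[0,0,0]]]'
python3 -m creep '[[[0,0,0],[0,0,0]],[[0,0,0],[0,0,0]],[[0,0,0],[0,0,0]],[[0,0,0],[0,0,0]],[[0,0,0],[0,0,0]],[[0,0,0],[0,0,0]],[[0,0,0],[0,0,0]]]' 0.3 40
python3 -m creep '[[[0,0,5],[0,0,0]],[[0,0,10],[0,0,0]],[[0,0,20],[0,0,0]],[[0,0,25],[0,0,0]],[[0,0,25],[0,0,0]],[[0,0,25],[0,0,0]],[[0,0,20],[0,0,0]],[[0,0,0],[0,0,0]],[[0,0,0],[0,0,0]]]'
```

```text
clock: 36.43
eef_pos: [0.4787, 0.2856, 0.052]
ee_rot: [0.717, 0.697, 0.001, 0.001]
contact_force: [-1.3, -2.4, 9.2]
grip_width: 0.0562
grip_force: 4.4
clock: 37.02
eef_pos: [0.4795, 0.2861, 0.0532]
ee_rot: [0.717, 0.697, 0.003, 0.001]
contact_force: [-1.0, -2.0, 16.9]
grip_width: 0.045
grip_force: 46.9
clock: 37.77
eef_pos: [0.478, 0.2854, 0.1814]
ee_rot: [0.717, 0.697, 0.001, 0.0]
contact_force: [0.1, 0.3, -3.0]
grip_width: 0.0445
grip_force: 41.2
```

```bash
python3 -m creep '[[[5,-20,0],[0,0,0]],[[8,-30,0],[0,0,0]],[[9,-38,0],[0,0,0]],[[9,-40,0],[0,0,0]],[[9,-40,0],[0,0,0]],[[9,-40,0],[0,0,0]],[[9,-40,0],[0,0,0]],[[9,-38,0],[0,0,0]],[[7,-22,0],[0,0,0]],[[4,-10,0],[0,0,0]]]'
python3 -m creep '[[[0,0,0],[0,0,0]],[[0,0,-20],[0,0,0]],[[0,0,-30],[0,0,0]],[[0,0,-30],[0,0,0]],[[0,0,-20],[0,0,0]],[[0,0,-12],[0,0,0]],[[0,0,-6],[0,0,0]],[[0,0,-3],[0,0,0]],[[0,0,0],[0,0,0]],[[0,0,0],[0,0,0]]]'
```

```text
clock: 38.6
eef_pos: [0.5556, -0.0356, 0.1786]
ee_rot: [0.718, 0.696, -0.001, -0.001]
contact_force: [1.2, 0.9, -2.0]
grip_width: 0.0449
grip_force: 41.2
clock: 39.43
eef_pos: [0.5563, -0.0326, 0.0604]
ee_rot: [0.717, 0.697, 0.0, 0.001]
contact_force: [0.1, -0.1, -2.3]
grip_width: 0.0445
grip_force: 41.2
```

```bash
python3 -m creep '[[[0,0,-2],[0,0,0]],[[0,0,-1],[0,0,0]],[[0,0,0],[0,0,0]],[[0,0,0],[0,0,0]]]'
```

```text
clock: 39.77
eef_pos: [0.5559, -0.0328, 0.0565]
ee_rot: [0.717, 0.697, 0.0, 0.0]
contact_force: [0.3, -0.1, -2.1]
grip_width: 0.0449
grip_force: 41.2
```

```bash
python3 -m creep '[[[0,0,-1],[0,0,0]],[[0,0,0],[0,0,0]],[[0,0,0],[0,0,0]]]'
```

```text
clock: 40.02
eef_pos: [0.556, -0.0329, 0.0561]
ee_rot: [0.717, 0.697, 0.0, 0.0]
contact_force: [-4.6, 0.4, 6.6]
grip_width: 0.0449
grip_force: 42.2
```

```bash
python3 -m creep '[[[0,0,0],[0,0,0]],[[0,0,0],[0,0,0]],[[0,0,0],[0,0,0]],[[0,0,0],[0,0,0]],[[0,0,5],[0,0,0]],[[0,0,25],[0,0,0]],[[0,0,40],[0,0,0]],[[0,0,40],[0,0,0]],[[0,0,25],[0,0,0]],[[0,0,0],[0,0,0]]]' 0.75
python3 -m creep '[[[0,25,0],[0,0,0]],[[-1,35,0],[0,0,0]],[[-1,40,0],[0,0,0]],[[-1,40,0],[0,0,0]],[[-1,40,0],[0,0,0]],[[-1,40,0],[0,0,0]],[[-1,40,0],[0,0,0]],[[-1,40,0],[0,0,0]],[[-1,25,0],[0,0,0]],[[0,0,0],[0,0,0]]]'
python3 -m creep '[[[0,0,0],[0,0,0]],[[0,0,0],[0,0,0]],[[0,0,0],[0,0,0]]]'
python3 -m creep '[[[0,0,-20],[0,0,0]],[[0,0,-30],[0,0,0]],[[0,0,-30],[0,0,0]],[[0,0,-25],[0,0,0]],[[0,0,-15],[0,0,0]],[[0,0,-12],[0,0,0]],[[0,0,-5],[0,0,0]],[[0,0,0],[0,0,0]],[[0,0,0],[0,0,0]]]'
```

```text
clock: 40.85
eef_pos: [0.5575, -0.0329, 0.1972]
ee_rot: [0.717, 0.697, 0.003, 0.003]
contact_force: [0.4, 0.0, 1.3]
grip_width: 0.0641
grip_force: 0.0
clock: 41.68
eef_pos: [0.5469, 0.2964, 0.1897]
ee_rot: [0.715, 0.699, -0.0, -0.001]
contact_force: [-0.4, 0.4, 0.1]
grip_width: 0.0638
grip_force: 0.0
clock: 41.93
eef_pos: [0.5479, 0.2913, 0.1903]
ee_rot: [0.717, 0.697, -0.0, 0.0]
contact_force: [-0.4, 0.7, -0.8]
grip_width: 0.0642
grip_force: 0.0
clock: 42.68
eef_pos: [0.5483, 0.2923, 0.0544]
ee_rot: [0.717, 0.697, 0.001, 0.0]
contact_force: [0.4, 0.1, 0.3]
grip_width: 0.0639
grip_force: 0.0
```

```bash
python3 -m creep '[[[0,0,-3],[0,0,0]],[[0,0,0],[0,0,0]],[[0,0,0],[0,0,0]]]'
python3 -m creep '[[[0,0,-2],[0,0,0]],[[0,0,0],[0,0,0]],[[0,0,0],[0,0,0]]]'
```

```text
clock: 42.93
eef_pos: [0.548, 0.2924, 0.0508]
ee_rot: [0.717, 0.697, 0.0, 0.0]
contact_force: [0.1, -0.0, -0.2]
grip_width: 0.064
grip_force: 0.0
clock: 43.18
eef_pos: [0.5477, 0.2923, 0.0482]
ee_rot: [0.717, 0.697, -0.0, -0.0]
contact_force: [0.1, 0.3, 0.1]
grip_width: 0.064
grip_force: 0.0
```

```bash
python3 -m creep '[[[0,0,0],[0,0,0]],[[0,0,0],[0,0,0]],[[0,0,0],[0,0,0]],[[0,0,0],[0,0,0]],[[0,0,0],[0,0,0]],[[0,0,0],[0,0,0]],[[0,0,0],[0,0,0]]]' 0.3 40
python3 -m creep '[[[0,0,5],[0,0,0]],[[0,0,10],[0,0,0]],[[0,0,20],[0,0,0]],[[0,0,25],[0,0,0]],[[0,0,25],[0,0,0]],[[0,0,25],[0,0,0]],[[0,0,20],[0,0,0]],[[0,0,0],[0,0,0]],[[0,0,0],[0,0,0]]]'
python3 -m creep '[[[1,-20,0],[0,0,0]],[[1,-30,0],[0,0,0]],[[2,-35,0],[0,0,0]],[[2,-35,0],[0,0,0]],[[1,-35,0],[0,0,0]],[[1,-35,0],[0,0,0]],[[1,-35,0],[0,0,0]],[[1,-25,0],[0,0,0]],[[1,-10,0],[0,0,0]],[[0,0,0],[0,0,0]]]'
python3 -m creep '[[[0,0,0],[0,0,0]],[[0,0,0],[0,0,0]]]'
```

```text
clock: 43.77
eef_pos: [0.5477, 0.2923, 0.0484]
ee_rot: [0.717, 0.697, 0.0, -0.0]
contact_force: [-3.4, 0.1, 4.9]
grip_width: 0.0453
grip_force: 40.8
clock: 44.52
eef_pos: [0.5482, 0.2924, 0.1797]
ee_rot: [0.717, 0.697, 0.001, 0.0]
contact_force: [-0.6, -0.3, -1.2]
grip_width: 0.0447
grip_force: 41.1
clock: 45.35
eef_pos: [0.5585, 0.0303, 0.177]
ee_rot: [0.718, 0.696, -0.001, -0.0]
contact_force: [-0.0, 0.4, -1.4]
grip_width: 0.0451
grip_force: 41.1
clock: 45.52
eef_pos: [0.5586, 0.0331, 0.1776]
ee_rot: [0.717, 0.698, -0.0, -0.0]
contact_force: [0.6, 0.4, -2.5]
grip_width: 0.0447
grip_force: 41.1
```

```bash
python3 -m creep '[[[0,0,-20],[0,0,0]],[[0,0,-30],[0,0,0]],[[0,0,-30],[0,0,0]],[[0,0,-20],[0,0,0]],[[0,0,-12],[0,0,0]],[[0,0,-7],[0,0,0]],[[0,0,-4],[0,0,0]],[[0,0,0],[0,0,0]],[[0,0,0],[0,0,0]],[[0,0,0],[0,0,0]]]'
```

```text
clock: 46.35
eef_pos: [0.5594, 0.0323, 0.0565]
ee_rot: [0.717, 0.697, 0.001, 0.001]
contact_force: [-0.3, -0.3, -1.5]
grip_width: 0.0446
grip_force: 41.1
```

```bash
python3 -m creep '[[[0,0,-3],[0,0,0]],[[0,0,-1],[0,0,0]],[[0,0,0],[0,0,0]],[[0,0,0],[0,0,0]]]'
python3 -m creep '[[[0,0,-1],[0,0,0]],[[0,0,0],[0,0,0]],[[0,0,0],[0,0,0]]]'
```

```text
clock: 46.68
eef_pos: [0.5589, 0.0322, 0.0515]
ee_rot: [0.717, 0.697, 0.0, 0.0]
contact_force: [0.7, 0.4, 0.8]
grip_width: 0.0452
grip_force: 40.9
clock: 46.93
eef_pos: [0.559, 0.0322, 0.0513]
ee_rot: [0.717, 0.697, 0.0, 0.0]
contact_force: [-5.5, 0.4, 10.4]
grip_width: 0.0448
grip_force: 42.1
```

Release, rise, and swing aside so the cameras can check everything.

```bash
python3 -m creep '[[[0,0,0],[0,0,0]],[[0,0,0],[0,0,0]],[[0,0,0],[0,0,0]],[[0,0,0],[0,0,0]],[[0,0,5],[0,0,0]],[[0,0,25],[0,0,0]],[[0,0,40],[0,0,0]],[[0,0,40],[0,0,0]],[[0,0,40],[0,0,0]],[[0,0,20],[0,0,0]]]' 0.75
python3 -m creep '[[[-10,35,0],[0,0,0]],[[-10,35,0],[0,0,0]],[[-10,35,0],[0,0,0]],[[-10,35,0],[0,0,0]],[[-10,35,0],[0,0,0]],[[-10,35,0],[0,0,0]],[[-10,35,0],[0,0,0]],[[-10,35,0],[0,0,0]],[[-10,35,0],[0,0,0]],[[-10,35,0],[0,0,0]]]'
python3 -m creep '[[[0,0,0],[0,0,0]],[[0,0,0],[0,0,0]],[[0,0,0],[0,0,0]],[[0,0,0],[0,0,0]],[[0,0,0],[0,0,0]],[[0,0,0],[0,0,0]]]'
python3 - <<'E'
from h import *
im,d,P=cloud("top"); save(im,"top2.png"); P0=np.load("top0.npz")["P"].reshape(-1,3); p=P.reshape(-1,3)
for n,h,c in(("jar",.1,(.558,.031)),("tin",.106,(.553,-.098)),("glue",.118,(.5545,-.035)),("wax",.026,(.636,-.133)),("bearing",.02,(.646,.063)),("panelblock",.058,(.502,-.318))):
    o=[]
    for a in (P0,p):
        q=a[(np.abs(a[:,2]-h)<.006)&(np.hypot(a[:,0]-c[0],a[:,1]-c[1])<(.07 if n=="panelblock" else .028))]; o+=[len(q),(q.mean(0)*1000).round(1) if len(q) else 0]
    print(n,o)
E
```

```text
clock: 47.77
eef_pos: [0.5594, 0.0323, 0.226]
ee_rot: [0.717, 0.697, 0.002, 0.002]
contact_force: [0.5, 0.3, 0.6]
grip_width: 0.0635
grip_force: 0.0
clock: 48.6
eef_pos: [0.4579, 0.3839, 0.2207]
ee_rot: [0.717, 0.697, 0.0, 0.0]
contact_force: [0.2, -0.3, 0.5]
grip_width: 0.0643
grip_force: 0.0
clock: 49.1
eef_pos: [0.4592, 0.3814, 0.2204]
ee_rot: [0.717, 0.697, 0.0, 0.0]
contact_force: [-0.2, 0.1, -0.2]
grip_width: 0.0638
grip_force: 0.0
jar [192, array([557.6,  30.7, 100.4]), 187, array([556.6,  30.5,  99.9])]
tin [218, array([552.9, -98.9, 105.3]), 207, array([552.1, -98.5, 105.2])]
glue [7, array([554.8, -35.3, 115.2]), 10, array([552.5, -36.3, 115.3])]
wax [144, array([ 635.6, -132.4,   26.4]), 144, array([ 635.7, -132.5,   26.2])]
bearing [177, array([645.1,  60.9,  20.3]), 166, array([645.7,  60. ,  20. ])]
panelblock [0, 0, 736, array([ 502.1, -317.1,   58.5])]
```

View pics/top2.png

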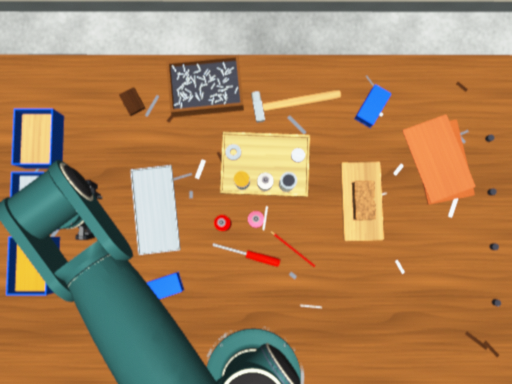

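The top view shows the jar (241,180), bottle (265,181) and tin (288,182) back on their spots within about 3 mm. The block lies centred on the panel at (364,200), and the wax tin and bearing have not moved.

```bash
python3 -c "
from rig import ticket; print(ticket.sign_off())"
```

```text
the job is handed in; nothing more can be done
None
```

I handed the job in at about 49 s: the final top view shows all three containers upright within about 3 mm of their start spots, the sanding block lies flat, centred and lengthwise on the panel, and the wax tin and bearing are unmoved; the hand-in returned no verdict.

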